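Put the bedside medicines back in their fitted holders

ROBOT

A 6-joint arm with a two-finger parallel gripper is mounted at the origin on the work surface. World frame = base frame: x ahead of the robot, y to its left, z up, the work surface at z = 0. Lengths are in m, angles in degrees, forces in N, time in s.
With the tool pointing down it reaches from about 0.25 to 0.85 m from the base axis. Payload 12.5 kg.
Tool frame: the origin (TCP) lies midway between the tips of the shut fingers; the grasp point (between the pads) lies behind it (manip.grip_point_offset is the z of the grasp point in the tool frame, in m); z points along the fingers, y is the line along which they close (so a half turn about z gives the same grasp; the last joint's range is limited). The gripper opens to 93 mm and grips with 3 to 60 N. Pads are 15 mm wide; open, the fingers measure 128 mm over their backs; the gripper's body (75 mm by 188 mm) begins 65 mm behind the grasp point.
Start: joints at [-79.733, 20.094, 94.641, -0, 65.266, -4.847], TCP at [0.143, -0.531, 0.219] pointing down, gripper open.
Joint ranges: [-157.81, 157.81], [-45, 120.19], [0.68, 151.7], [-89.99, 269.99], [4.06, 180], [-164.3, 164.3]. Speed limits (degrees/s): [127.2, 127.2, 159.86, 180, 180, 180].

INTERFACE

Orientations are given as a 3x3 rotation matrix whose columns are the frame's x, y, z axes.
In Python, from cell import manip gives the robot as it stands.
- The arm moves only by the tool play_rows, never from a script. Its argument "rows" is text: rows parted by semicolons, each of 7 numbers parted by spaces: the finger opening in m, from 0 to 0.093, then the shift along the tool's x, y, z in m, then the turn, a rotation vector about the tool's x, y, z in rad. In form: fingers tx ty tz ax ay az; .... A call has 1 to 20 rows; each row is the pose to reach, as a shift and turn from the pose commanded when the call began, along the tool's axes at that moment; what a row does not reach only later rows make up. A row lasts 1/8 s, in which the tool goes at most 62.5 mm and 10.7 degrees, less where a joint would pass 70% of its speed; a pose out of reach is approached as far as the arm can. A call with a gripper value outside its range is refused whole. The fingers move at their own pace and stop on an object; "force" is the grip in N (left out, the last holds). Time passes only in rows, so rows that repeat a pose let the fingers close. It gives the time, the measured TCP pose, the force, the opening and the grip force at its end, in the units of the state.
- manip.sense(): the state, without advancing time (a new reading comes with each control period).
- manip.read_camera(name): name is "scene" or "top" or "wrist"; returns a dict with "frame" (480x640x3 uint8, blue, green, red), "z_map" (480x640 float32, m along the optical axis (not along the pixel's ray), 0 where there is no reading), "fx", "fy", "cx", "cy" (pixels), "origin" and "orientation" of the camera in the world; the wrist camera has in their place "tool_from_camera" (4x4, takes a point from camera to tool coordinates, whose origin is the TCP and whose axes are the flange's). Camera axes: x right, y up, looking along -z (the intrinsics and any distortion apply to the point x, -y, -z); pixel columns grow to the right and rows downward; lengths in m; the calibration is good to about 2 mm. A picture is of the moment at which its call begins: read the wrist's pose just before it.
- manip.close_job(): hands the job in; it is judged then, once.
The state is a dict: "time": time; "qpos": joint angles; "qd": joint speeds; "tau": joint torques, N m; "position": TCP position; "eef_rot": TCP orientation; "ft_force": force on the tool from outside, world axes, zero at the start; "torque": the same for the moment, N m; "opening": opening from 0.0 (shut) to 1.0 (fully open); "grip_force": force on a finger pad.
Only numpy, scipy, OpenCV 4.12 (cv2) and the standard library are available. Lean on these libraries where they do the work, as an engineer would, in place of code of your own. Each camera call takes 0.05 s, during which the arm holds its last target. There are 200 camera calls.

TASK

Put the four medicines on the child's bedside chest away, each standing upright in the wooden holder made for it: the three amber bottles in the round holders by size (largest in largest, medium in medium, dropper bottle in the smallest) and the tablet carton in the rectangular one. Set each one down on the holder's floor rather than dropping it, and leave the child's beaker and stacking toy where they are.

Things in the scene. Friction and masses are not known exactly. Their poses are not given: they have to be found in the camera images.
- large_bottle: Largest medicine bottle: round amber glass, white ribbed screw cap, paper label; 52 mm across, straight-sided up to 76 mm, then a shoulder and cap, 108 mm tall, about 220 g. Its origin is the centre of its underside, z up along the bottle. Loose.
- medium_bottle: Medium medicine bottle: same look, 40 mm across, straight-sided up to 62 mm, 90 mm tall with its white screw cap, about 130 g. Its origin is the centre of its underside, z up along the bottle. Loose.
- dropper_bottle: Small dropper bottle: round amber glass, 30 mm across, straight-sided up to 55 mm, white collar and a dark rubber bulb on top, 95 mm tall in all, about 60 g. Its origin is the centre of its underside, z up along the bottle. Loose.
- carton: Closed tablet carton of plain brown card with a pale band round its foot, standing upright: 60 mm (its x) by 26 mm (its y) by 75 mm tall, about 50 g. Origin at the centre of its underside. Loose.
- large_holder: Largest of three low round wooden holders (shallow open wells): 70 mm wide inside, 78 mm outside. Floor 4 mm thick, rim 16 mm high over the table, wall 4 mm. Origin at the centre of its underside on the table, z up. It stands fast on the table.
- medium_holder: Middle-sized round wooden holder: 58 mm wide inside, 66 mm outside. Floor 4 mm thick, rim 16 mm high over the table, wall 4 mm. Origin at the centre of its underside on the table, z up. It stands fast on the table.
- small_holder: Smallest round wooden holder: 48 mm wide inside, 56 mm outside. Floor 4 mm thick, rim 16 mm high over the table, wall 4 mm. Origin at the centre of its underside on the table, z up. It stands fast on the table.
- carton_holder: The only rectangular wooden holder: 78 mm (its x) by 44 mm (its y) inside, 86 by 52 mm outside. The carton stands in it with its long side along the holder's long side, either way round. Floor 4 mm thick, rim 16 mm high over the table, wall 4 mm. Origin at the centre of its underside on the table, z up. It stands fast on the table.
- beaker: Child's empty white plastic beaker with a handle, 62 mm across the rim (the handle at its +y reaches 45 mm from the axis), 75 mm tall; not a medicine. Loose, origin at the centre of its underside.
- stacking_toy: Child's wooden stacking toy, a cone of discs with a ball on top, 68 mm across the foot, 91 mm tall; not a medicine. Loose, origin at the centre of its underside.
Mind the look-alikes: they are no part of the job. Leave any red look-alike of the dropper_bottle alone. Leave any turquoise look-alike of the carton alone.

How it is judged:
By the outcome, as a careful person would: the job done as asked, in the order asked, and still so for the second after the job is handed in, with the robot touching nothing.
It also fails if it takes over 109 s, if anything falls off the work surface, if the arm or the gripper's body presses on something with over 40 N, if the wrist force passes 120 N, or if a joint passes its speed limit or range.

## Working session

There is one attempt and no reset: what is moved stays moved. The work goes in short steps, Python scripts to look and compute and a tool call to move; the robot and the scene stay as the last step left them, time stands still between calls to the robot, and variables do not carry over. Pictures are saved under pics/ and viewed, at most 14 in all, crops included, and the job is handed in when it is done.

Besides the shell and the picture viewer there is one more tool, called after ">>>" as a command line: name --argument value ..., lists and objects as JSON in quotes. play_rows: Moves the arm, as the interface text tells. Its arguments: {"type":"object","properties":{"rows":{"type":"string"},"force":{"type":"number"}},"required":["rows"]}

```bash
ls; mkdir -p pics; cat > h.py <<'E'
from cell import manip
import numpy as np, cv2
def cam(n):
    s=manip.sense() if n=="wrist" else None
    c=manip.read_camera(n)
    if n=="wrist":
        T=np.eye(4);T[:3,:3]=s["eef_rot"];T[:3,3]=s["position"]
        T=T@np.array(c["tool_from_camera"]); c["R"],c["o"]=T[:3,:3],T[:3,3]
    else: c["R"],c["o"]=np.array(c["orientation"]),np.array(c["origin"])
    return c
def cloud(c):
    z=c["z_map"];v,u=np.mgrid[:480,:640]
    P=np.stack([(u-c["cx"])/c["fx"]*z,-(v-c["cy"])/c["fy"]*z,-z],-1)
    W=P@c["R"].T+c["o"];W[z==0]=np.nan
    return W
E
python3 - <<'E'
from h import *
for n in("top","scene"):
    c=cam(n);cv2.imwrite(f"pics/{n}0.png",c["frame"]);np.savez(f"{n}0.npz",W=cloud(c),f=c["frame"]);print(n,c["o"],c["R"].round(3).tolist(),[k for k in c])
s=manip.sense();print(s,manip.grip_point_offset)
E
```

```text
pics
top [ 0.47189911 -0.0287038   0.96962985] [[-0.02, 0.993, -0.116], [-1.0, -0.022, -0.013], [-0.016, 0.115, 0.993]] ['frame', 'z_map', 'fx', 'fy', 'cx', 'cy', 'origin', 'orientation', 'R', 'o']
scene [1.13738655 0.27686575 0.59410927] [[-0.492, -0.585, 0.645], [0.871, -0.312, 0.381], [-0.022, 0.749, 0.663]] ['frame', 'z_map', 'fx', 'fy', 'cx', 'cy', 'origin', 'orientation', 'R', 'o']
{'time': 0.1, 'qpos': array([-7.97322395e+01,  2.01190371e+01,  9.46725486e+01, -7.32111086e-04,
        6.52665711e+01, -4.84704293e+00]), 'qd': array([-0.02170624, -0.05672355, -0.12024181, -0.11819412, -0.05748916,
       -0.06564167]), 'tau': array([-6.40012822e-04, -4.98030603e+01, -2.85705328e+01,  7.00116134e-02,
        2.39269424e-02, -4.69184704e-05]), 'position': array([ 0.1433827 , -0.53066188,  0.2181813 ]), 'eef_rot': array([[ 9.65403904e-01,  2.60759017e-01, -1.92346751e-04],
       [ 2.60759077e-01, -9.65403392e-01,  9.96702759e-04],
       [ 7.42070256e-05, -1.01237690e-03, -9.99999485e-01]]), 'ft_force': array([-0.29298387,  0.19903606,  0.56430109]), 'torque': array([ 0.0065968 , -0.02025327, -0.01515883]), 'grip_force': 0.0, 'opening': 0.9979340787868993} -0.0188
```

View pics/top0.png

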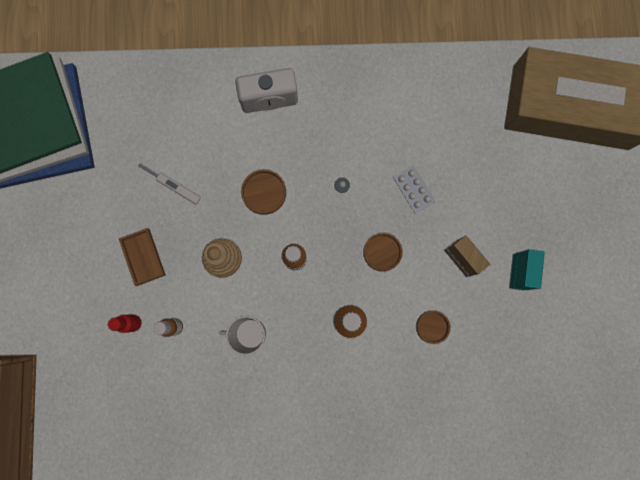

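View pics/scene0.png

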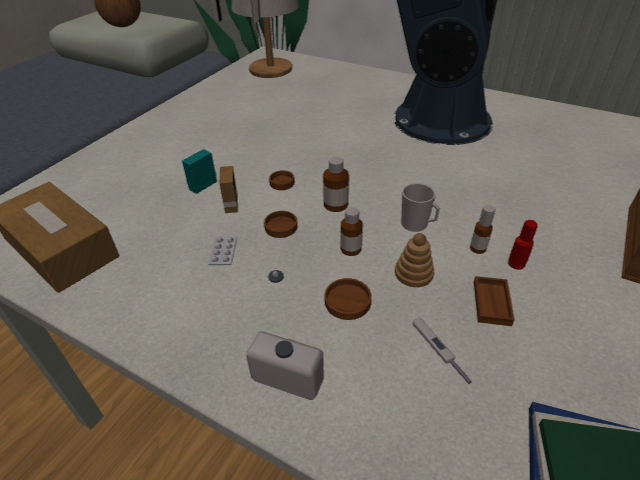

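Top view: the large bottle is at (350,321), the medium at (294,256), the dropper at (170,327) and the carton at (467,256). The holders are L (264,192), M (383,252), S (433,327) and rectangular (142,257). The red bottle (125,323) stands close to the dropper.

```bash
python3 - <<'E'
from h import *
d=np.load("top0.npz");W=d["W"]
print("table z",np.nanmedian(W[380:460,100:600,2]))
items=dict(L=(350,321),M=(294,256),D=(170,327),C=(467,256),red=(125,323),turq=(527,269),beaker=(246,334),toy=(222,257),hL=(264,192),hM=(383,252),hS=(433,327),hR=(142,257))
H=np.nan_to_num(W[...,2])
n,lab=cv2.connectedComponents((H>0.008).astype(np.uint8))
for k,(u,v) in items.items():
    w=lab[v-25:v+26,u-25:u+26]; 
    ids=[i for i in np.unique(w) if i]
    i=max(ids,key=lambda i:(w==i).sum()-3*np.hypot(*(np.argwhere(lab==i).mean(0)-(v,u))))
    P=W[lab==i]; zt=np.percentile(P[:,2],98)
    band=P[P[:,2]>(zt-0.006)]
    (cx,cy),(a,b),an=cv2.minAreaRect(band[:,:2].astype(np.float32))
    print(k,len(P),"zt %.3f"%zt,"c %.4f %.4f size %.3f %.3f ang %.1f"%(cx,cy,a,b,an))
E
```

```text
table z 0.0011054286261202861
L 887 zt 0.111 c 0.4569 -0.0772 size 0.027 0.027 ang 74.3
M 533 zt 0.093 c 0.5631 0.0110 size 0.024 0.023 ang 43.4
D 439 zt 0.098 c 0.4527 0.2166 size 0.019 0.020 ang 17.3
C 1032 zt 0.079 c 0.5573 -0.2723 size 0.060 0.027 ang 38.1
red 503 zt 0.099 c 0.4610 0.2873 size 0.020 0.018 ang 88.4
turq 1191 zt 0.078 c 0.5333 -0.3685 size 0.028 0.060 ang 79.6
beaker 690 zt 0.079 c 0.4380 0.0874 size 0.060 0.059 ang 88.9
toy 1221 zt 0.091 c 0.5676 0.1354 size 0.018 0.019 ang 1.5
hL 411 zt 0.021 c 0.6805 0.0623 size 0.076 0.076 ang 89.0
hM 326 zt 0.020 c 0.5711 -0.1392 size 0.064 0.064 ang 43.1
hS 293 zt 0.020 c 0.4436 -0.2180 size 0.055 0.054 ang 13.1
hR 561 zt 0.021 c 0.5723 0.2718 size 0.087 0.053 ang 19.7
```

```bash
cat >> h.py <<'E'
from scipy.spatial.transform import Rotation as Ro
def go(x,y,z,yaw=None,s=None):
    "shift and turn in tool axes to TCP x,y,z with the closing axis at yaw (deg, mod 180), pointing down"
    s=s or manip.sense();R=np.array(s["eef_rot"]);p=np.array(s["position"])
    if yaw is None: yaw=np.degrees(np.arctan2(R[1,1],R[0,1]))
    best=None
    for k in(0,180):
        a=np.radians(yaw+k);Y=np.array([np.cos(a),np.sin(a),0]);Z=np.array([0,0,-1.]);G=np.stack([np.cross(Y,Z),Y,Z],1)
        r=Ro.from_matrix(R.T@G).as_rotvec()
        if best is None or np.linalg.norm(r)<np.linalg.norm(best): best=r
    print("go",(R.T@(np.array([x,y,z])-p)).round(4),best.round(4),"q6",s["qpos"][5].round(1))
E
python3 -c "
from h import *
go(.4569,-.0772,.2,-75)"
```

```text
go [ 0.4209 -0.356   0.0186] [-0.001  -0.0001  0.002 ] q6 -4.8
```

>>> play_rows --rows "0.093 0.02 -0.017 0 0 0 0;0.093 0.06 -0.051 0 0 0 0;0.093 0.421 -0.356 0.018 0 0 0;0.093 0.421 -0.356 0.018 0 0 0;0.093 0.421 -0.356 0.018 0 0 0;0.093 0.421 -0.356 0.018 0 0 0;0.093 0.421 -0.356 0.018 0 0 0;0.093 0.421 -0.356 0.018 0 0 0;0.093 0.421 -0.356 0.018 0 0 0;0.093 0.421 -0.356 0.018 0 0 0;0.093 0.421 -0.356 0.018 0 0 0;0.093 0.421 -0.356 0.018 0 0 0;0.093 0.421 -0.356 0.018 0 0 0;0.093 0.421 -0.356 0.018 0 0 0"

```text
time: 1.85
position: [0.4568, -0.0782, 0.2007]
eef_rot: [[0.966, 0.259, 0.0], [0.259, -0.966, -0.0], [0.0, 0.0, -1.0]]
ft_force: [-0.6, -0.0, 0.2]
opening: 1.004
grip_force: 0.0
```

```bash
python3 - <<'E'
from h import *
c=cam("wrist");cv2.imwrite("pics/w1.png",c["frame"]);W=cloud(c);np.savez("w1.npz",W=W)
print(c["o"],c["R"].round(2).tolist(),np.nanmin(W.reshape(-1,3),0),np.nanmax(W.reshape(-1,3),0))
Q=W.reshape(-1,3)
def rep(k,x,y,r,z0,z1):
    P=Q[(np.hypot(Q[:,0]-x,Q[:,1]-y)<r)&(Q[:,2]>z0)&(Q[:,2]<z1)]
    if len(P)>30:
        print(k,len(P),P[:,2].max().round(4),[np.round(t,4) for t in cv2.minAreaRect(P[:,:2].astype(np.float32))])
rep("L",.457,-.077,.04,.1,.12);rep("M",.563,.011,.04,.083,.1);rep("hM",.571,-.139,.05,.012,.03);rep("hS",.4436,-.218,.05,.012,.03)
s=manip.sense();print(s["position"],s["time"]);go(.4569,-.0772,.041,-75)
E
```

```text
[ 0.52685738 -0.05877928  0.36713608] [[0.26, 0.93, 0.25], [-0.97, 0.25, 0.07], [-0.0, -0.26, 0.96]] [ 0.11336464 -0.45953941 -0.00289911] [0.72329283 0.2571869  0.32800521]
L 1053 0.1102 [array([ 0.4562, -0.0779]), array([0.0289, 0.0289]), np.float64(50.0018)]
M 991 0.0928 [array([0.5625, 0.0097]), array([0.0252, 0.0247]), np.float64(68.5966)]
hM 975 0.0185 [array([ 0.5705, -0.1392]), array([0.0647, 0.0653]), np.float64(8.9247)]
hS 530 0.0185 [array([ 0.4462, -0.2194]), array([0.0565, 0.0483]), np.float64(82.198)]
[ 0.45682649 -0.07805925  0.20072495] 1.9
go [ 0.0003 -0.0008  0.1597] [ 0.0001 -0.0001  0.0009] q6 59.5
```

>>> play_rows --rows "0.093 0 0 0.02 0 0 0;0.093 0 0 0.06 0 0 0;0.093 0 0 0.1 0 0 0;0.093 0 0 0.13 0 0 0;0.093 0 0 0.15 0 0 0;0.093 0 0 0.158 0 0 0;0.093 0 0 0.16 0 0 0;0.04 0 0 0.16 0 0 0;0.04 0 0 0.16 0 0 0;0.04 0 0 0.16 0 0 0;0.04 0 0 0.16 0 0 0;0.04 0 0 0.16 0 0 0;0.04 0 0 0.16 0 0 0;0.04 0 0 0.16 0 0 0" --force 25

```text
time: 3.65
position: [0.4572, -0.0776, 0.0408]
eef_rot: [[0.965, 0.261, 0.0], [0.261, -0.965, -0.0], [0.0, 0.0, -1.0]]
ft_force: [0.0, -1.7, 2.7]
opening: 0.554
grip_force: 25.0
```

```bash
python3 - <<'E'
from h import *
print(manip.sense()["position"]);go(.4569,-.0772,.18);go(.681,.062,.18);go(.681,.062,.055)
E
```

```text
[ 0.45718626 -0.07758003  0.04077249]
go [-1.000e-04 -4.000e-04 -1.392e-01] [ 0.0002 -0.0003  0.    ] q6 59.5
go [ 0.2525 -0.0764 -0.1392] [ 0.0002 -0.0003  0.    ] q6 59.5
go [ 0.2525 -0.0764 -0.0142] [ 0.0002 -0.0003  0.    ] q6 59.5
```

>>> play_rows --rows "0.04 0 0 -0.01 0 0 0;0.04 0 0 -0.04 0 0 0;0.04 0 0 -0.08 0 0 0;0.04 0 0 -0.12 0 0 0;0.04 0 0 -0.139 0 0 0;0.04 0.02 -0.006 -0.139 0 0 0;0.04 0.06 -0.018 -0.139 0 0 0;0.04 0.1 -0.03 -0.139 0 0 0;0.04 0.14 -0.042 -0.139 0 0 0;0.04 0.18 -0.054 -0.139 0 0 0;0.04 0.22 -0.066 -0.139 0 0 0;0.04 0.24 -0.073 -0.139 0 0 0;0.04 0.25 -0.076 -0.139 0 0 0;0.04 0.2525 -0.0765 -0.139 0 0 0;0.04 0.2525 -0.0765 -0.12 0 0 0;0.04 0.2525 -0.0765 -0.08 0 0 0;0.04 0.2525 -0.0765 -0.05 0 0 0;0.04 0.2525 -0.0765 -0.03 0 0 0;0.04 0.2525 -0.0765 -0.025 0 0 0;0.04 0.2525 -0.0765 -0.025 0 0 0"

```text
time: 6.15
position: [0.6811, 0.0621, 0.0661]
eef_rot: [[0.965, 0.261, 0.001], [0.261, -0.965, 0.0], [0.001, 0.0, -1.0]]
ft_force: [0.0, -0.3, -2.5]
opening: 0.556
grip_force: 25.0
```

```bash
python3 - <<'E'
from h import *
s=manip.sense();c=cam("wrist");cv2.imwrite("pics/w2.png",c["frame"]);
print(s["position"],s["ft_force"],s["opening"]);go(.681,.062,.0448)
E
```

```text
[0.68112554 0.06207783 0.06613995] [ 0.02360966 -0.29715858 -2.5406015 ] 0.5559164779497229
go [-0.0005  0.      0.0218] [ 0.0004 -0.0015  0.    ] q6 76.2
```

View pics/w2.png

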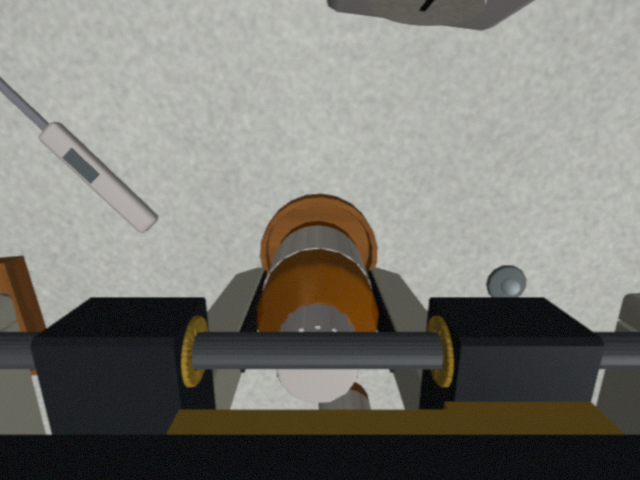

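The bottle hangs upright and centred over the large holder at (320,240), so I'll lower it.

>>> play_rows --rows "0.04 0 0 0.008 0 0 0;0.04 0 0 0.015 0 0 0;0.04 0 0 0.018 0 0 0;0.04 0 0 0.02 0 0 0;0.04 0 0 0.021 0 0 0;0.04 0 0 0.0215 0 0 0;0.04 0 0 0.0215 0 0 0"

```text
time: 7.08
position: [0.681, 0.0622, 0.0448]
eef_rot: [[0.965, 0.261, 0.0], [0.261, -0.965, 0.0], [0.0, 0.0, -1.0]]
ft_force: [-3.4, -1.2, 5.5]
opening: 0.559
grip_force: 25.0
```

>>> play_rows --rows "0.06 0 0 0 0 0 0;0.093 0 0 0 0 0 0;0.093 0 0 0 0 0 0;0.093 0 0 0 0 0 0;0.093 0 0 0 0 0 0;0.093 0 0 -0.02 0 0 0;0.093 0 0 -0.06 0 0 0;0.093 0 0 -0.1 0 0 0;0.093 0 0 -0.12 0 0 0;0.093 0 0 -0.12 0 0 0"

```text
time: 8.32
position: [0.6814, 0.0622, 0.1656]
eef_rot: [[0.965, 0.261, 0.003], [0.261, -0.965, 0.0], [0.003, 0.001, -1.0]]
ft_force: [0.1, -0.3, -0.6]
opening: 1.001
grip_force: 0.0
```

```bash
python3 - <<'E'
from h import *
s=manip.sense();c=cam("wrist");W=cloud(c);Q=W.reshape(-1,3)
P=Q[(np.hypot(Q[:,0]-.681,Q[:,1]-.062)<.03)&(Q[:,2]>.1)];print(len(P),P.mean(0) if len(P) else 0)
print(s["position"]);go(.5628,.0105,.17);go(.5628,.0105,.029)
E
```

```text
17855 [0.70224587 0.0664278  0.26889242]
[0.68141562 0.06222951 0.16563878]
go [-0.1273  0.0192 -0.0061] [-0.      0.0001  0.    ] q6 76.2
go [-0.1273  0.0192  0.1349] [-0.      0.0001  0.    ] q6 76.2
```

>>> play_rows --rows "0.093 -0.02 0.003 -0.005 0 0 0;0.093 -0.06 0.009 -0.006 0 0 0;0.093 -0.1 0.015 -0.006 0 0 0;0.093 -0.12 0.018 -0.006 0 0 0;0.093 -0.127 0.019 -0.006 0 0 0;0.093 -0.127 0.019 0.01 0 0 0;0.093 -0.127 0.019 0.05 0 0 0;0.093 -0.127 0.019 0.09 0 0 0;0.093 -0.127 0.019 0.12 0 0 0;0.093 -0.127 0.019 0.133 0 0 0;0.093 -0.127 0.019 0.135 0 0 0;0.093 -0.127 0.019 0.135 0 0 0;0.03 -0.127 0.019 0.135 0 0 0;0.03 -0.127 0.019 0.135 0 0 0;0.03 -0.127 0.019 0.135 0 0 0;0.03 -0.127 0.019 0.135 0 0 0;0.03 -0.127 0.019 0.135 0 0 0;0.03 -0.127 0.019 0.135 0 0 0;0.03 -0.127 0.019 0.135 0 0 0;0.03 -0.127 0.019 0.135 0 0 0" --force 20

```text
time: 10.88
position: [0.5633, 0.0107, 0.0292]
eef_rot: [[0.965, 0.261, 0.0], [0.261, -0.965, -0.0], [0.0, 0.0, -1.0]]
ft_force: [0.6, -0.4, 0.2]
opening: 0.428
grip_force: 20.0
```

```bash
python3 - <<'E'
from h import *
s=manip.sense();print(s["position"],s["opening"]);go(.571,-.139,.17);go(.571,-.139,.05)
E
```

```text
[0.56325147 0.01071637 0.02915802] 0.4277239992214821
go [-0.0316  0.1466 -0.1408] [ 0.0001 -0.0001  0.    ] q6 71.2
go [-0.0316  0.1466 -0.0208] [ 0.0001 -0.0001  0.    ] q6 71.2
```

>>> play_rows --rows "0.03 0 0 -0.01 0 0 0;0.03 0 0 -0.04 0 0 0;0.03 0 0 -0.07 0 0 0;0.03 0 0 -0.08 0 0 0;0.03 -0.004 0.02 -0.08 0 0 0;0.03 -0.013 0.06 -0.08 0 0 0;0.03 -0.021 0.1 -0.08 0 0 0;0.03 -0.028 0.13 -0.08 0 0 0;0.03 -0.031 0.144 -0.08 0 0 0;0.03 -0.0316 0.1466 -0.08 0 0 0;0.03 -0.0316 0.1466 -0.07 0 0 0;0.03 -0.0316 0.1466 -0.045 0 0 0;0.03 -0.0316 0.1466 -0.03 0 0 0;0.03 -0.0316 0.1466 -0.025 0 0 0;0.03 -0.0316 0.1466 -0.025 0 0 0"

```text
time: 12.75
position: [0.571, -0.1388, 0.0541]
eef_rot: [[0.965, 0.261, -0.0], [0.261, -0.965, 0.0], [-0.0, -0.0, -1.0]]
ft_force: [-0.4, 0.7, -1.4]
opening: 0.425
grip_force: 20.0
```

```bash
python3 - <<'E'
from h import *
s=manip.sense();c=cam("wrist");cv2.imwrite("pics/w3.png",c["frame"]);
print(s["position"],s["ft_force"],s["opening"]);go(.571,-.139,.033)
E
```

```text
[ 0.57101325 -0.13878102  0.05412534] [-0.44875666  0.7249891  -1.43975877] 0.42467863663189986
go [-0.0003 -0.      0.0215] [ 0.0003 -0.0005  0.    ] q6 56.7
```

View pics/w3.png

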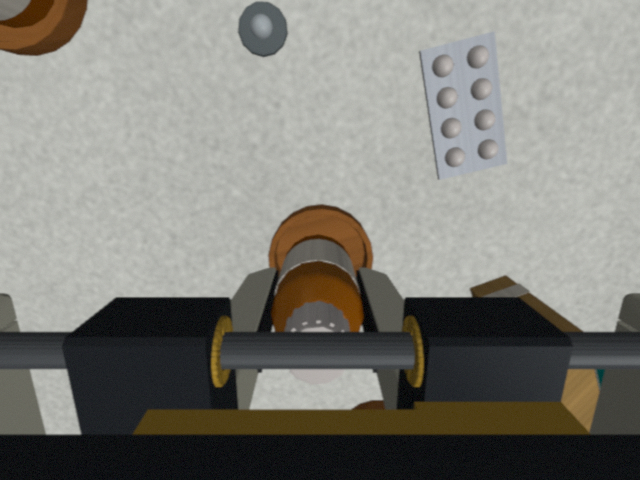

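The medium bottle is centred over the medium holder at (320,240). Next I lower it and release.

>>> play_rows --rows "0.03 0 0 0.008 0 0 0;0.03 0 0 0.015 0 0 0;0.03 0 0 0.018 0 0 0;0.03 0 0 0.02 0 0 0;0.03 0 0 0.0213 0 0 0;0.03 0 0 0.0215 0 0 0;0.03 0 0 0.0215 0 0 0"

```text
time: 13.68
position: [0.5711, -0.1391, 0.0331]
eef_rot: [[0.965, 0.261, 0.0], [0.261, -0.965, -0.0], [0.0, 0.0, -1.0]]
ft_force: [-1.3, 0.3, 5.1]
opening: 0.426
grip_force: 20.0
```

>>> play_rows --rows "0.05 0 0 0 0 0 0;0.07 0 0 0 0 0 0;0.07 0 0 0 0 0 0;0.07 0 0 0 0 0 0;0.07 0 0 0 0 0 0;0.07 0 0 -0.02 0 0 0;0.07 0 0 -0.06 0 0 0;0.07 0 0 -0.1 0 0 0;0.07 0 0 -0.14 0 0 0;0.07 0 0 -0.18 0 0 0;0.07 0 0 -0.18 0 0 0"

```text
time: 15.05
position: [0.5723, -0.1394, 0.2171]
eef_rot: [[0.965, 0.261, 0.007], [0.261, -0.965, -0.002], [0.006, 0.004, -1.0]]
ft_force: [0.0, -0.0, -0.7]
opening: 0.751
grip_force: 0.0
```

```bash
python3 - <<'E'
from h import *
s=manip.sense();print(s["position"]);go(.4527,.2166,.2,0)
E
```

```text
[ 0.57227498 -0.13942098  0.21711832]
go [-0.0227 -0.3749  0.0156] [ 0.0069 -0.0024 -1.307 ] q6 56.7
```

>>> play_rows --rows "0.06 -0.001 -0.02 0.002 0 0 -0.1;0.06 -0.004 -0.06 0.005 0 0 -0.26;0.06 -0.0227 -0.375 0.0156 0 0 -1.307;0.06 -0.0227 -0.375 0.0156 0 0 -1.307;0.06 -0.0227 -0.375 0.0156 0 0 -1.307;0.06 -0.0227 -0.375 0.0156 0 0 -1.307;0.06 -0.0227 -0.375 0.0156 0 0 -1.307;0.06 -0.0227 -0.375 0.0156 0 0 -1.307;0.06 -0.0227 -0.375 0.0156 0 0 -1.307;0.06 -0.0227 -0.375 0.0156 0 0 -1.307;0.06 -0.0227 -0.375 0.0156 0 0 -1.307;0.06 -0.0227 -0.375 0.0156 0 0 -1.307;0.06 -0.0227 -0.375 0.0156 0 0 -1.307;0.06 -0.0227 -0.375 0.0156 0 0 -1.307"

```text
time: 16.8
position: [0.4513, 0.217, 0.197]
eef_rot: [[0.0, 1.0, -0.0], [1.0, -0.0, -0.0], [-0.0, -0.0, -1.0]]
ft_force: [0.7, 1.3, -0.0]
opening: 0.648
grip_force: 0.0
```

```bash
python3 - <<'E'
from h import *
s=manip.sense();c=cam("wrist");cv2.imwrite("pics/w4.png",c["frame"]);Q=cloud(c).reshape(-1,3)
for n,x,y in(("D",.4527,.2166),("red",.461,.287)):
    P=Q[(np.hypot(Q[:,0]-x,Q[:,1]-y)<.03)&(Q[:,2]>.085)&(Q[:,2]<.105)]
    if len(P): print(n,len(P),P[:,2].max(),cv2.minAreaRect(P[:,:2].astype(np.float32)))
print(s["position"],s["eef_rot"].round(3).tolist());go(.4527,.2166,.025,0)
E
```

```text
D 542 0.09729634748130056 ((0.45120567083358765, 0.2167237102985382), (0.021345259621739388, 0.020878612995147705), 32.2703857421875)
red 593 0.09732757563867922 ((0.45904722809791565, 0.28676432371139526), (0.020521342754364014, 0.020677009597420692), 0.07961633801460266)
[0.45125703 0.21699114 0.19703333] [[0.0, 1.0, -0.0], [1.0, -0.0, -0.0], [-0.0, -0.0, -1.0]]
go [-0.0004  0.0015  0.172 ] [-0.      0.     -0.0002] q6 20.4
```

View pics/w4.png

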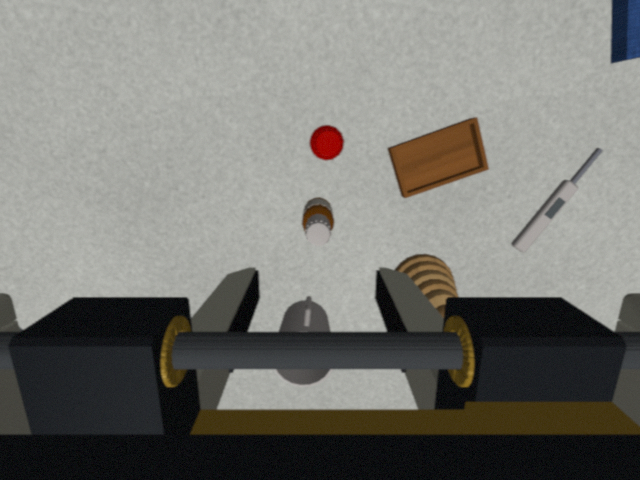

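The dropper at (318,220) is on the tool axis and the red bottle at (327,142) is clear of the fingers. Descending now.

>>> play_rows --rows "0.06 0 0 0.02 0 0 0;0.06 0 0 0.06 0 0 0;0.06 0 0 0.1 0 0 0;0.06 0 0 0.14 0 0 0;0.06 0 0 0.16 0 0 0;0.06 0 0 0.17 0 0 0;0.06 0 0 0.172 0 0 0;0.06 0 0 0.172 0 0 0;0.02 0 0 0.172 0 0 0;0.02 0 0 0.172 0 0 0;0.02 0 0 0.172 0 0 0;0.02 0 0 0.172 0 0 0;0.02 0 0 0.172 0 0 0;0.02 0 0 0.172 0 0 0" --force 12

```text
time: 18.6
position: [0.4513, 0.2171, 0.0251]
eef_rot: [[-0.0, 1.0, 0.0], [1.0, 0.0, 0.0], [0.0, 0.0, -1.0]]
ft_force: [0.3, 0.3, 3.2]
opening: 0.318
grip_force: 12.0
```

```bash
python3 - <<'E'
from h import *
s=manip.sense();print(s["position"],s["opening"]*93);go(.444,-.218,.175)
E
```

```text
[0.45130802 0.21710861 0.02514475] 29.588777343566317
go [-0.4351 -0.0073 -0.1499] [ 0.0001 -0.0001  0.    ] q6 20.4
```

>>> play_rows --rows "0.02 0 0 -0.01 0 0 0;0.02 0 0 -0.04 0 0 0;0.02 0 0 -0.08 0 0 0;0.02 0 0 -0.12 0 0 0;0.02 0 0 -0.145 0 0 0;0.02 -0.015 0 -0.15 0 0 0;0.02 -0.045 -0.001 -0.15 0 0 0;0.02 -0.09 -0.0015 -0.15 0 0 0;0.02 -0.135 -0.002 -0.15 0 0 0;0.02 -0.18 -0.003 -0.15 0 0 0;0.02 -0.225 -0.004 -0.15 0 0 0;0.02 -0.27 -0.005 -0.15 0 0 0;0.02 -0.315 -0.006 -0.15 0 0 0;0.02 -0.36 -0.007 -0.15 0 0 0;0.02 -0.4 -0.007 -0.15 0 0 0;0.02 -0.425 -0.0073 -0.15 0 0 0;0.02 -0.435 -0.0073 -0.145 0 0 0;0.02 -0.435 -0.0073 -0.12 0 0 0;0.02 -0.435 -0.0073 -0.09 0 0 0;0.02 -0.435 -0.0073 -0.07 0 0 0"

```text
time: 21.1
position: [0.4428, -0.217, 0.0931]
eef_rot: [[-0.0, 1.0, -0.002], [1.0, 0.0, 0.001], [0.001, -0.002, -1.0]]
ft_force: [-0.2, -0.5, -1.1]
opening: 0.316
grip_force: 12.0
```

>>> play_rows --rows "0.02 0 0 0.01 0 0 0;0.02 0 0 0.03 0 0 0;0.02 0 0 0.042 0 0 0;0.02 0 0 0.045 0 0 0;0.02 0 0 0.045 0 0 0"

```text
time: 21.72
position: [0.4441, -0.218, 0.0503]
eef_rot: [[-0.0, 1.0, 0.0], [1.0, 0.0, -0.0], [-0.0, 0.0, -1.0]]
ft_force: [0.1, 0.1, -0.3]
opening: 0.32
grip_force: 12.0
```

```bash
python3 - <<'E'
from h import *
s=manip.sense();c=cam("wrist");cv2.imwrite("pics/w5.png",c["frame"])
print(s["position"],s["opening"]*93);go(.444,-.218,.029)
E
```

```text
[ 0.44405581 -0.2179701   0.05029858] 29.7527770241694
go [ 0.0001 -0.0002  0.0215] [ 0.0006  0.0004 -0.    ] q6 -31.5
```

View pics/w5.png

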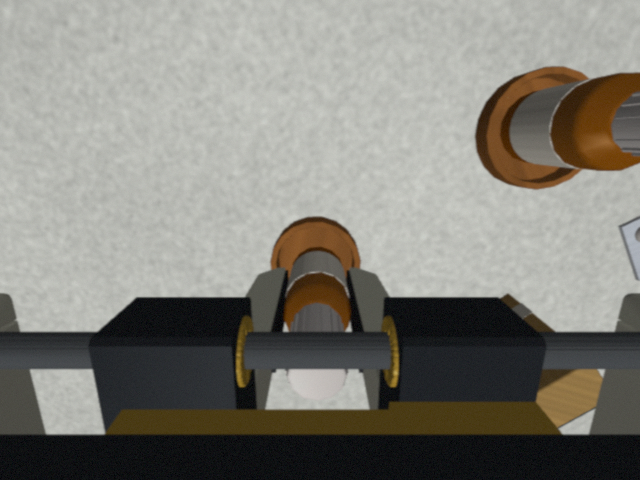

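The dropper is centred over the small holder at (316,255), and the medium bottle stands upright in its holder.

>>> play_rows --rows "0.02 0 0 0.008 0 0 0;0.02 0 0 0.015 0 0 0;0.02 0 0 0.018 0 0 0;0.02 0 0 0.02 0 0 0;0.02 0 0 0.0208 0 0 0;0.02 0 0 0.0215 0 0 0;0.02 0 0 0.0215 0 0 0"

```text
time: 22.65
position: [0.4441, -0.218, 0.029]
eef_rot: [[-0.0, 1.0, 0.0], [1.0, 0.0, -0.0], [-0.0, 0.0, -1.0]]
ft_force: [-2.1, 1.2, 5.1]
opening: 0.318
grip_force: 12.0
```

>>> play_rows --rows "0.04 0 0 0 0 0 0;0.055 0 0 0 0 0 0;0.055 0 0 0 0 0 0;0.055 0 0 0 0 0 0;0.055 0 0 0 0 0 0;0.055 0 0 -0.02 0 0 0;0.055 0 0 -0.06 0 0 0;0.055 0 0 -0.1 0 0 0;0.055 0 0 -0.14 0 0 0;0.055 0 0 -0.16 0 0 0;0.055 0 0 -0.16 0 0 0"

```text
time: 24.02
position: [0.4444, -0.2182, 0.1896]
eef_rot: [[-0.0, 1.0, 0.002], [1.0, 0.0, -0.001], [-0.001, 0.002, -1.0]]
ft_force: [0.4, -0.1, -0.2]
opening: 0.593
grip_force: 0.0
```

```bash
python3 - <<'E'
from h import *
c=cam("top");cv2.imwrite("pics/top1.png",c["frame"]);Q=cloud(c).reshape(-1,3)
for n,x,y,z0,z1 in(("C",.5573,-.2723,.07,.085),("L",.681,.062,.105,.125),("hL",.68,.062,.015,.025),("M",.571,-.139,.088,.105),("turq",.533,-.3685,.07,.085)):
    P=Q[(np.hypot(Q[:,0]-x,Q[:,1]-y)<.045)&(Q[:,2]>z0)&(Q[:,2]<z1)]
    if len(P): print(n,len(P),P[:,2].max().round(3),cv2.minAreaRect(P[:,:2].astype(np.float32)))
print(manip.sense()["position"]);go(.5573,-.2723,.19,128.1)
E
```

```text
C 240 0.08 ((0.5688371062278748, -0.26346510648727417), (0.0312064066529274, 0.02625378966331482), 36.49174118041992)
L 267 0.117 ((0.6796250939369202, 0.0628662258386612), (0.02734074741601944, 0.027556896209716797), 46.27702331542969)
hL 246 0.025 ((0.6758880615234375, 0.06036030501127243), (0.06698696315288544, 0.07688146829605103), 27.766170501708984)
M 198 0.099 ((0.5708961486816406, -0.13696733117103577), (0.024112053215503693, 0.023528145626187325), 43.413658142089844)
turq 532 0.081 ((0.5373274683952332, -0.3695822060108185), (0.02828793041408062, 0.0521496944129467), 78.03874206542969)
[ 0.44391508 -0.21788799  0.18834725]
go [-0.0544  0.1134 -0.0016] [5.000e-04 0.000e+00 9.058e-01] q6 -31.5
```

View pics/top1.png

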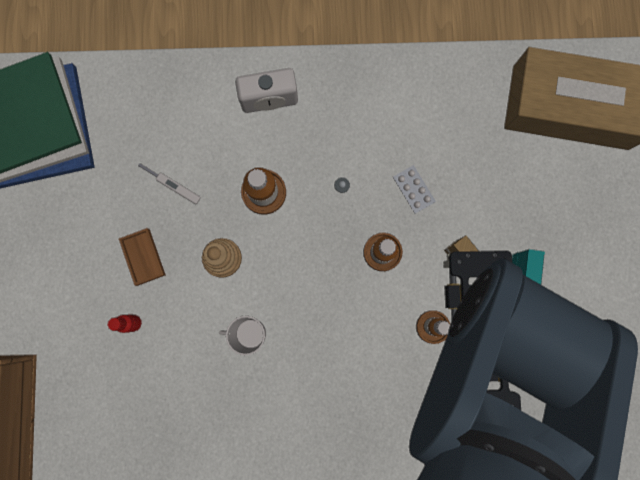

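All three bottles stand upright in their holders at (260,190), (385,250) and (433,327). The carton is next.

>>> play_rows --rows "0.055 -0.006 0.012 0 0 0 0.1;0.055 -0.018 0.04 0 0 0 0.28;0.055 -0.03 0.065 0 0 0 0.46;0.055 -0.042 0.088 0 0 0 0.64;0.055 -0.05 0.105 0 0 0 0.82;0.055 -0.0544 0.1134 0 0 0 0.906;0.055 -0.0544 0.1134 0 0 0 0.906;0.055 -0.0544 0.1134 0 0 0 0.906"

```text
time: 25.08
position: [0.5567, -0.272, 0.1876]
eef_rot: [[0.786, 0.618, -0.001], [0.618, -0.786, 0.001], [-0.001, -0.002, -1.0]]
ft_force: [-0.3, 0.6, 0.8]
opening: 0.592
grip_force: 0.0
```

```bash
python3 - <<'E'
from h import *
s=manip.sense();c=cam("wrist");cv2.imwrite("pics/w6.png",c["frame"]);Q=cloud(c).reshape(-1,3)
P=Q[(np.hypot(Q[:,0]-.5573,Q[:,1]+.2723)<.045)&(Q[:,2]>.071)&(Q[:,2]<.085)]
print(len(P),P[:,2].max(),cv2.minAreaRect(P[:,:2].astype(np.float32)))
print(s["position"],s["eef_rot"].round(3).tolist());go(.5573,-.2723,.031,128.1)
E
```

```text
2178 0.07740897004867886 ((0.556694746017456, -0.2733474373817444), (0.060334328562021255, 0.025598125532269478), 37.62004470825195)
[ 0.55671989 -0.27199132  0.18757759] [[0.786, 0.618, -0.001], [0.618, -0.786, 0.001], [-0.001, -0.002, -1.0]]
go [0.0003 0.0007 0.1569] [-0.001   0.0004  0.0015] q6 21.5
```

View pics/w6.png

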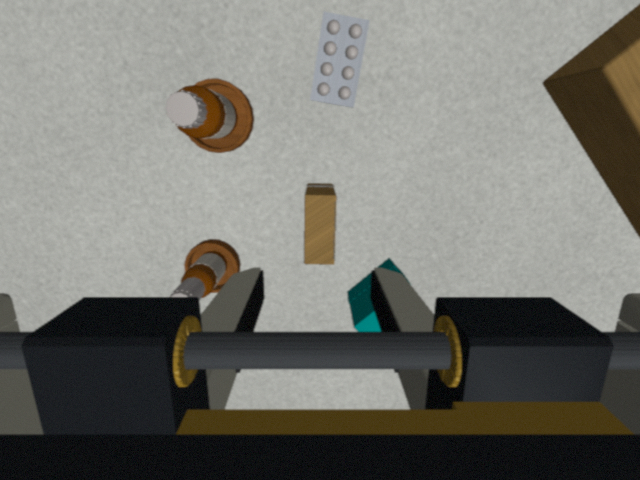

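The carton at (320,230) is aligned between the fingers, and the turquoise box is clear. I'll descend and grip gently.

>>> play_rows --rows "0.055 0 0.001 0.02 0 0 0;0.055 0 0.001 0.06 0 0 0;0.055 0 0.001 0.1 0 0 0;0.055 0 0.001 0.13 0 0 0;0.055 0 0.001 0.15 0 0 0;0.055 0 0.001 0.156 0 0 0;0.055 0 0.001 0.157 0 0 0;0.055 0 0.001 0.157 0 0 0;0.015 0 0.001 0.157 0 0 0;0.015 0 0.001 0.157 0 0 0;0.015 0 0.001 0.157 0 0 0;0.015 0 0.001 0.157 0 0 0;0.015 0 0.001 0.157 0 0 0;0.015 0 0.001 0.157 0 0 0" --force 10

```text
time: 26.88
position: [0.558, -0.2731, 0.0316]
eef_rot: [[0.787, 0.617, 0.0], [0.617, -0.787, -0.0], [0.0, 0.0, -1.0]]
ft_force: [-0.9, -0.4, 2.0]
opening: 0.279
grip_force: 10.0
```

```bash
python3 - <<'E'
from h import *
s=manip.sense();print(s["position"],s["opening"]*93);go(.5725,.2718,.19,109.7)
E
```

```text
[ 0.55798629 -0.27309987  0.03161613] 25.91409642177057
go [ 0.3476 -0.4199 -0.1584] [ 0.    -0.     0.321] q6 21.5
```

>>> play_rows --rows "0.015 0 0 -0.01 0 0 0;0.015 0 0 -0.04 0 0 0;0.015 0 0 -0.08 0 0 0;0.015 0 0 -0.12 0 0 0;0.015 0 0 -0.15 0 0 0;0.015 0.01 -0.012 -0.158 0 0 0.009;0.015 0.03 -0.036 -0.158 0 0 0.027;0.015 0.06 -0.072 -0.158 0 0 0.055;0.015 0.09 -0.109 -0.158 0 0 0.083;0.015 0.12 -0.145 -0.158 0 0 0.11;0.015 0.15 -0.181 -0.158 0 0 0.138;0.015 0.18 -0.217 -0.158 0 0 0.166;0.015 0.21 -0.254 -0.158 0 0 0.194;0.015 0.24 -0.29 -0.158 0 0 0.222;0.015 0.27 -0.326 -0.158 0 0 0.25;0.015 0.3 -0.362 -0.158 0 0 0.277;0.015 0.325 -0.393 -0.158 0 0 0.3;0.015 0.34 -0.411 -0.158 0 0 0.314;0.015 0.3476 -0.42 -0.158 0 0 0.321;0.015 0.3476 -0.42 -0.158 0 0 0.321"

```text
time: 29.38
position: [0.5718, 0.2722, 0.1889]
eef_rot: [[0.941, 0.338, -0.001], [0.338, -0.941, -0.0], [-0.001, 0.0, -1.0]]
ft_force: [0.1, 0.0, -0.6]
opening: 0.282
grip_force: 10.0
```

```bash
python3 - <<'E'
from h import *
s=manip.sense();c=cam("wrist");cv2.imwrite("pics/w7.png",c["frame"]);Q=cloud(c).reshape(-1,3)
P=Q[(np.hypot(Q[:,0]-.5725,Q[:,1]-.2718)<.055)&(Q[:,2]>.011)&(Q[:,2]<.022)]
print(len(P),cv2.minAreaRect(P[:,:2].astype(np.float32)))
print(s["position"],s["opening"]*93);go(.5725,.2718,.0356,109.7)
E
```

```text
687 ((0.585232138633728, 0.27663108706474304), (0.05580156296491623, 0.05212671682238579), 19.663904190063477)
[0.5718168  0.27220002 0.18890392] 26.215203235283077
go [ 6.000e-04 -1.000e-04  1.535e-01] [0.0001 0.0009 0.0002] q6 91.5
```

View pics/w7.png

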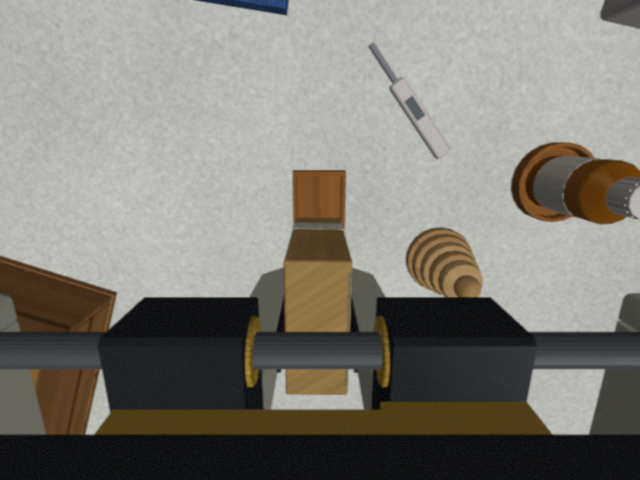

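The rectangular holder at (320,200) lines up with the carton in both angle and position, so I'll lower it.

>>> play_rows --rows "0.015 0 0 0.02 0 0 0;0.015 0 0 0.05 0 0 0;0.015 0 0 0.08 0 0 0;0.015 0 0 0.11 0 0 0;0.015 0 0 0.125 0 0 0;0.015 0 0 0.135 0 0 0;0.015 0 0 0.142 0 0 0;0.015 0 0 0.147 0 0 0;0.015 0 0 0.15 0 0 0;0.015 0 0 0.152 0 0 0;0.015 0 0 0.153 0 0 0;0.015 0 0 0.1535 0 0 0;0.015 0 0 0.1535 0 0 0"

```text
time: 31.05
position: [0.5725, 0.2719, 0.0361]
eef_rot: [[0.941, 0.337, 0.0], [0.337, -0.941, 0.0], [0.0, -0.0, -1.0]]
ft_force: [-0.4, 0.5, -1.3]
opening: 0.279
grip_force: 10.0
```

>>> play_rows --rows "0.015 0 0 0.0003 0 0 0;0.015 0 0 0.0006 0 0 0;0.015 0 0 0.0008 0 0 0;0.015 0 0 0.0008 0 0 0"

```text
time: 31.55
position: [0.5725, 0.2719, 0.0356]
eef_rot: [[0.942, 0.337, 0.0], [0.337, -0.942, 0.0], [0.0, -0.0, -1.0]]
ft_force: [-1.5, -0.6, 5.2]
opening: 0.276
grip_force: 10.0
```

>>> play_rows --rows "0.04 0 0 0 0 0 0;0.055 0 0 0 0 0 0;0.055 0 0 0 0 0 0;0.055 0 0 0 0 0 0;0.055 0 0 0 0 0 0;0.055 0 0 -0.02 0 0 0;0.055 0 0 -0.06 0 0 0;0.055 0 0 -0.1 0 0 0;0.055 0 0 -0.14 0 0 0;0.055 0 0 -0.18 0 0 0;0.055 -0.04 0 -0.2 0 0 0;0.055 -0.09 0 -0.2 0 0 0;0.055 -0.14 0 -0.2 0 0 0;0.055 -0.18 0 -0.2 0 0 0;0.055 -0.2 0 -0.2 0 0 0;0.055 -0.2 0 -0.2 0 0 0"

```text
time: 33.55
position: [0.3837, 0.2044, 0.2366]
eef_rot: [[0.941, 0.337, 0.002], [0.337, -0.941, 0.001], [0.002, -0.0, -1.0]]
ft_force: [0.1, 1.4, 0.7]
opening: 0.59
grip_force: 0.0
```

```bash
python3 - <<'E'
from h import *
c=cam("top");cv2.imwrite("pics/top2.png",c["frame"]);c=cam("scene");cv2.imwrite("pics/scene2.png",c["frame"])
E
```

```text
(no output)
```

View pics/top2.png

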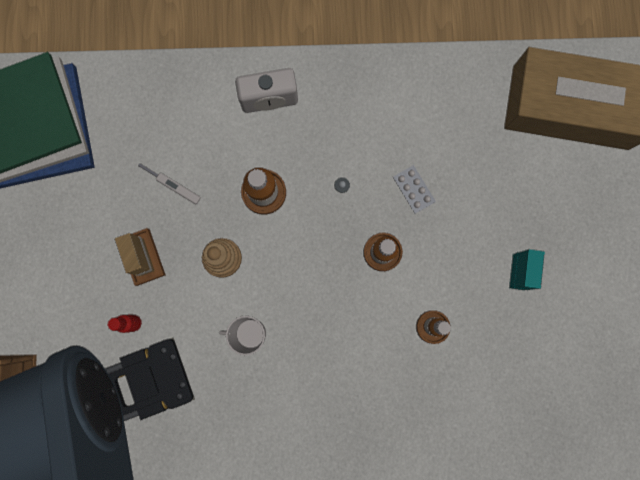

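View pics/scene2.png

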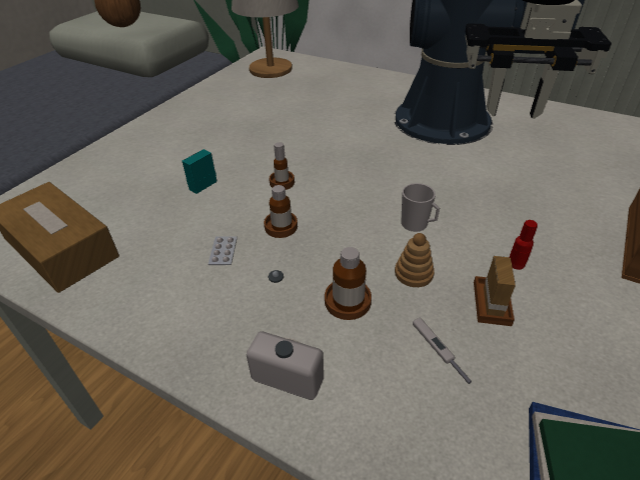

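All four stand upright in their holders. In the scene view they are at (348,285), (280,215), (281,170) and (497,290). The beaker, toy and look-alikes are unmoved, and the arm is clear.

```bash
python3 -c "
from h import *
print(manip.close_job())"
```

```text
the job is handed in; nothing more can be done
None
```

All four medicines are standing upright in their own holders, each set down on the floor; the beaker, stacking toy and look-alikes are untouched, and the job was handed in at about 34 s of the 109 s allowed.

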